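Check-weigh a fresh label roll and load it on the unwinder

TASK

Take the white label roll with the blue core out of the rack, stand it flat and wholly on the balance pan and let go for a good second so the reading can settle. Then take it again around its outside and thread it down over the black upright spindle of the blue label unwinder until it rests fully home on the aluminium disc, and let go. Set it down both times, never drop it, and leave the yellow roll and the other bench things where they are.

Things in the scene. Friction and masses are not known exactly. Their poses are not given: they have to be found in the camera images.
- roll: Label roll to load: rigid hollow cylinder, white paper on a blue core, axis upright. Outside diameter 68 mm, bore 50 mm right through (wall 9 mm), height 45 mm, about 90 g. Origin: centre of its underside, z along its axis. It stands in a snug rack slot (2 mm play) open at the front and top: there only the front of its wall can be pinched, one finger in the bore, one in front.
- rack: Grey two-slot rack, fixed, 86 x 159 x 50 mm (x, y, z), floor 6 mm, walls 5 mm thick. Origin: centre of its underside; x points to its closed back, the open front looks along -x. Rolls stand on the floor at y = +38.5 and -38.5 mm, x = 0, either roll in either slot. Side walls stop 7 mm short of the rolls' front and 1 mm below their tops.
- pan (a point): Centre of the top of the balance's round steel pan (130 mm diameter, 68 mm above the bench, fixed). The white balance body under it is 205 x 170 mm (its x, y), 52 mm high, with a blue display panel at its -x end.
- seat (a point): Centre of the top of the aluminium disc (92 mm diameter, 20 mm above the bench) at the foot of the unwinder's black spindle; z along the spindle. Spindle: 45 mm diameter, 60 mm high above this point, the last 10 mm tapering to 32 mm. Blue base plate: 14 mm high, x -60 to 140, y -60 to 60 mm about this point; a roller bracket 50 mm above the bench stands at x = 100 to 135 mm.
- spindle_top (a point): Centre of the top of the black spindle, 60 mm above the seat.
- spare_roll: The other label roll, same sizes, yellow paper on a black core, in the rack's other slot: bystander. Origin: centre of its underside.
- jar_a: White plastic jar with blue band, 58 mm diameter, 80 mm high: bystander. Origin: centre of its underside.
- jar_b: White plastic jar with blue band, 62 mm diameter, 100 mm high: bystander. Origin: centre of its underside.
- dishes: Stack of three culture dishes, 57 mm diameter, 46 mm high: bystander. Origin: centre of its underside.
- bottle: Clear glass bottle with blue cap, 70 mm diameter, 150 mm high: bystander. Origin: centre of its underside.
- beaker: Glass beaker, 70 mm diameter, 90 mm high: bystander. Origin: centre of its underside.
- tip_box: Blue pipette tip box with clear lid, 85 x 120 x 59 mm: bystander. Origin: centre of its underside.

How it is judged:
By the outcome, as a careful person would: the job done as asked, in the order asked, and still so for the second after the job is handed in, with the robot touching nothing.
It also fails if it takes over 59 s, if anything falls off the work surface, if the arm or the gripper's body presses on something with over 40 N, if the wrist force passes 120 N, or if a joint passes its speed limit or range.

ROBOT

A 6-joint arm with a two-finger parallel gripper is mounted at the origin on the work surface. World frame = base frame: x ahead of the robot, y to its left, z up, the work surface at z = 0. Lengths are in m, angles in degrees, forces in N, time in s.
With the tool pointing down it reaches from about 0.25 to 0.725 m from the base axis. Payload 9.7 kg.
Tool frame: the origin (TCP) lies on the centre line of the jaws, within the pads' length; the fingertips stand 19 mm ahead of it and the grasp point (between the pads) is the TCP; z points along the fingers, y is the direction in which the jaws open and shut (so a half turn about z gives the same grasp; the last joint's range is limited). The gripper opens to 85 mm and grips with 20 to 120 N. Pads are 22 mm wide; open, the fingers measure 114 mm over their backs; the gripper's body (76 mm by 85 mm) begins 54 mm behind the grasp point. The pads swing forward as they close: fully open they stand 13 mm farther back than shut.
Start: joints at [77.292, 4.979, 10.078, 95.1, 0, 90], TCP at [0.121, 0.537, 0.25] pointing down, gripper open.
Joint ranges: [-179.16, 179.16], [-48.56, 103.87], [-65.8, 70.77], [-126.05, 130.52], [-82.76, 87.17], [-180, 180]. Speed limits (degrees/s): [127.2, 127.2, 147.25, 180, 180, 180].

INTERFACE

Orientations are given as [roll, pitch, yaw] about the fixed x, y, z axes, in that order (R = Rz(yaw) Ry(pitch) Rx(roll)).
In Python, from workcell import bot gives the robot as it stands.
- The arm moves only by the tool servo_tool, never from a script. Its argument "motion" is a list that holds one entry, the list of rows, each a list of 6 numbers: the shift along the tool's x, y, z in mm, then the turn, a rotation vector about the tool's x, y, z in rad. A call has 1 to 5 rows; each row shifts and turns the commanded pose from where the row before left it, along the tool's axes as they then stand; what a row does not reach is not made up. A row lasts 1/10 s, in which the tool goes at most 50 mm and 8.59 degrees, less where a joint would pass 70% of its speed; a pose out of reach is approached as far as the arm can. A call is refused whole if a number of a shift passes 50 or a number of a turn 0.15, either way. A call with a gripper value outside its range is refused whole. "gripper" is the finger opening in mm, from 0 to 85.4, set as the call begins (left out, the last holds). The fingers move at their own pace and stop on an object; "newtons" is the grip in N (left out, the last holds). Time passes only in rows, so rows that do not move let the fingers close. It gives the time, the measured TCP pose, the force and the opening at its end, in the units of the state.
- bot.get_obs(): the state, without advancing time (a new reading comes with each control period).
- bot.camera(name): name is "side" or "top" or "wrist"; returns a dict with "color" (384x512x3 uint8, red, green, blue), "fx", "fy", "cx", "cy" (pixels), "R" (3x3) and "t" (3): a world point X has camera coordinates R X + t. Camera axes: x right, y down, z forward; pixel columns grow to the right and rows downward; lengths in m; the calibration is good to about 2 mm. A picture is of the moment at which its call begins. There is no depth.
- bot.job_done(): hands the job in, once; it reports no verdict.
Trained networks look in a picture, given as the dict that the camera call returned (one of the last four; its "shot" number tells which), for a name from the list of things; names that differ only in an ending like _2 or _b are one class to them, and where a whole thing is asked for, a point or a joint stands for the part that bears it (a point fixed in the world has none). Each returns a list of dicts, best first, with "confidence" (0 to 1); they miss things now and then, are a little off and sometimes report something else, mostly with a low value. They report only what shows in the picture. A call takes as long as a camera call.
- bot.look_for(picture, label): "rect" ([left, top, width, height] in pixels, round what is visible of it).
The state is a dict: "time": time; "q": joint angles; "qd": joint speeds; "joint_efforts": joint torques, N m; "ee_pos": TCP position; "tcp_rot": TCP orientation; "wrist_force": force on the tool from outside, world axes, zero at the start; "torque": the same for the moment, N m; "opening": finger opening in m.
Only numpy, scipy, OpenCV 4.12 (cv2) and the standard library are available. Lean on these libraries where they do the work, as an engineer would, in place of code of your own. Each camera call takes 0.05 s, during which the arm holds its last target.

## Working session

There is one attempt and no reset: what is moved stays moved. The work goes in short steps, Python scripts to look and compute and a tool call to move; the robot and the scene stay as the last step left them, time stands still between calls to the robot, and variables do not carry over. Pictures are saved under pics/ and viewed, and the job is handed in when it is done.

Besides the shell and the picture viewer there is one more tool, called as a command line: name --argument value ..., lists and objects as JSON in quotes. servo_tool: Moves the arm, as the interface text tells. Its arguments: {"type":"object","properties":{"motion":{"type":"array","items":{"type":"array","items":{"type":"array","items":{"type":"number"}}}},"gripper":{"type":"number"},"newtons":{"type":"number"}},"required":["motion"]}

```bash
ls; mkdir -p pics
python3 - <<'E'
from workcell import bot
import cv2,pickle
o=bot.get_obs();print(o)
P={}
for n in ["top","side","wrist"]:
    p=bot.camera(n);P[n]=p
    cv2.imwrite(f"pics/{n}0.png",p["color"][:,:,::-1])
    print(n,p["fx"],p["cx"],p["cy"],p["R"],p["t"])
    for l in ["roll","rack","pan","seat","spindle_top","spare_roll"]:
        try: print(l,[(r["rect"],round(r["confidence"],2)) for r in bot.look_for(p,l)][:3])
        except Exception as e: print(l,e)
pickle.dump(P,open("p0.pkl","wb"))
E
```

```text
pics
{'time': 0.0, 'q': array([ 7.72907563e+01,  5.01135929e+00,  1.00335024e+01,  9.50980932e+01,
       -2.17090385e-04,  9.00002660e+01]), 'qd': array([-0.02133208,  0.05438078,  0.03905362, -0.05762105, -0.0666233 ,
        0.01773039]), 'joint_efforts': array([ 4.32127517e-04, -5.20390821e+01,  4.64803433e+01,  1.65902852e-02,
       -6.89592366e-05,  2.28279816e-06]), 'ee_pos': array([0.12095924, 0.53633042, 0.24957203]), 'tcp_rot': array([-1.79924050e+02,  2.17442813e-04,  1.67290491e+02]), 'wrist_force': array([ 0.2001521 , -0.13916327,  0.2477568 ]), 'torque': array([ 0.01782828, -0.01950296,  0.0359581 ]), 'opening': 0.0854009958223802}
top 443.0198720323806 254.99467625137672 193.7575525432675 [[-2.11003922e-03 -9.99873296e-01  1.57778119e-02]
 [-9.96042388e-01  6.99496935e-04 -8.88767219e-02]
 [ 8.88544243e-02 -1.59029028e-02 -9.95917662e-01]] [-0.01062769  0.62068191  1.23287437]
roll []
rack [([349.0, 224.4, 69.1, 34.3], 0.7), ([385.3, 225.9, 24.6, 22.2], 0.23)]
pan [([87.4, 208.5, 69.5, 75.6], 0.95)]
seat [([217.3, 183.3, 55.3, 77.4], 0.85)]
spindle_top [([218.0, 182.6
[... 233 characters left out ...]
.75987531]
 [ 0.54603865  0.52865115 -0.64989981]] [-0.46035073  0.3390506   0.68234459]
roll [([332.0, 314.4, 40.4, 45.6], 0.76), ([198.9, 151.1, 19.3, 34.0], 0.71)]
rack [([287.0, 284.3, 93.5, 92.3], 0.72)]
pan [([81.9, 137.9, 94.3, 61.9], 0.71)]
seat [([180.9, 181.9, 87.6, 69.4], 0.93)]
spindle_top [([180.7, 184.0, 87.8, 68.7], 0.7)]
spare_roll [([298.8, 298.2, 37.8, 38.8], 0.64)]
wrist 280.02099176055276 256.8841195224678 193.81578834104718 [[ 2.20806526e-01  9.75317625e-01 -9.61945699e-05]
 [ 9.36109935e-01 -2.11902436e-01  2.80705445e-01]
 [ 2.73756584e-01 -6.20716428e-02 -9.59793959e-01]] [-0.54964909 -0.03735748  0.37852788]
roll []
rack []
pan []
seat []
spindle_top []
spare_roll []
```

Run:
```python
import cv2
for n in ["top","side"]:
    a=cv2.imread(f"pics/{n}0.png"); cv2.imwrite(f"pics/{n}0b.png",cv2.resize(a,(768,576),interpolation=cv2.INTER_CUBIC))
a=cv2.imread("pics/top0.png"); cv2.imwrite("pics/top0c.png",cv2.resize(a[210:270,335:435],(800,480),interpolation=cv2.INTER_CUBIC))
```

```text
(no output)
```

View pics/top0b.png

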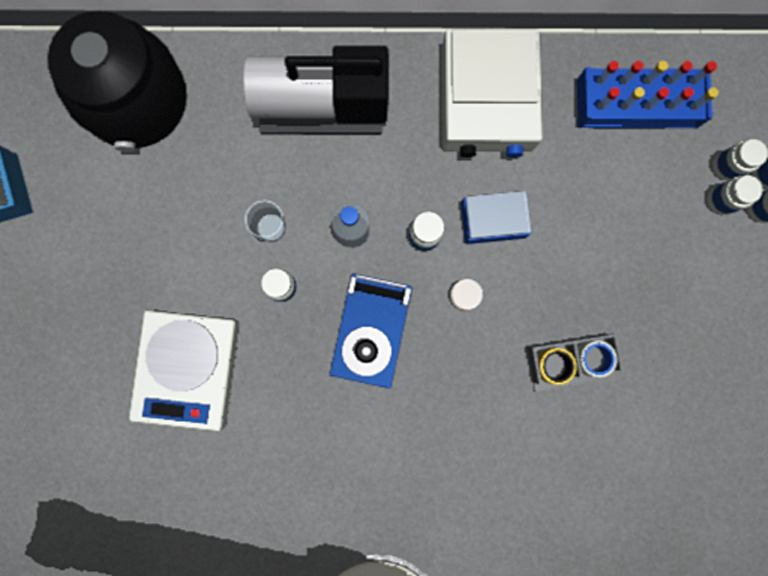

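View pics/side0b.png

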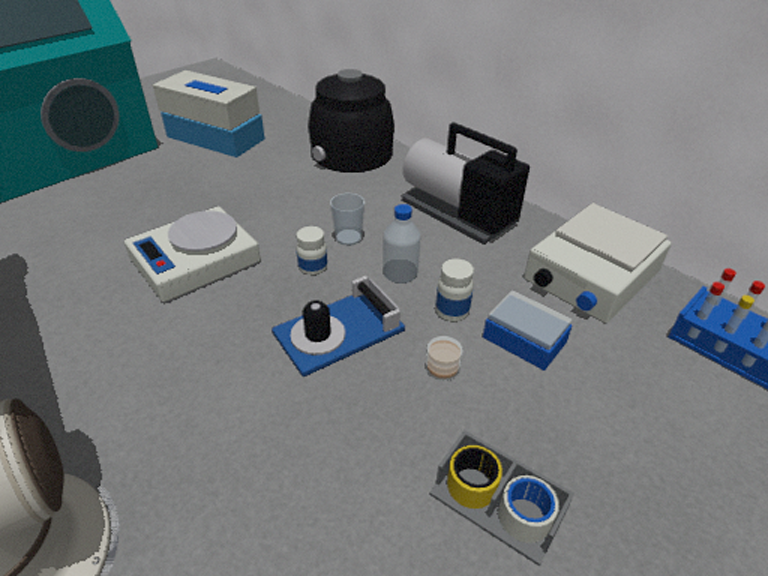

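View pics/top0c.png

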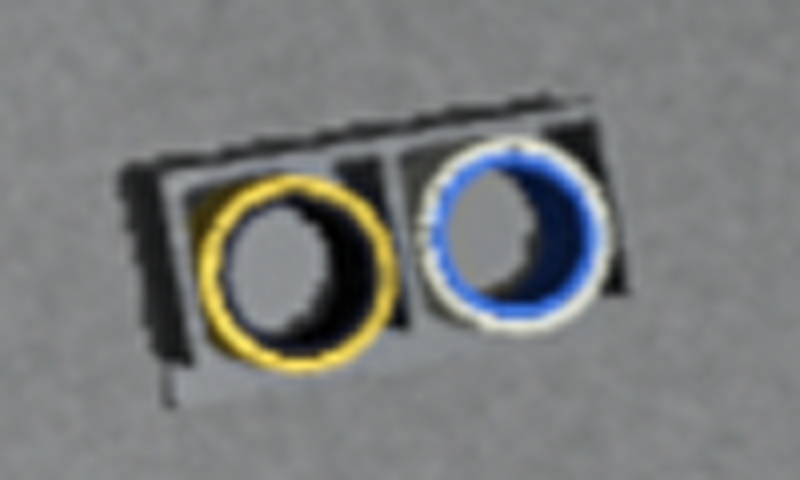

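View pics/wrist0.png

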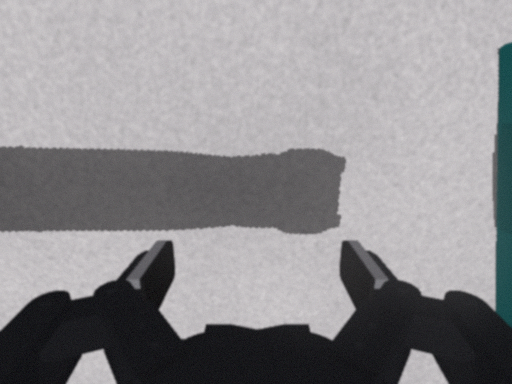

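```bash
cat > h.py <<'E'
import numpy as np, cv2, pickle
from scipy.spatial.transform import Rotation as Ro
def unproj(p,uv,z):
    R=np.array(p["R"]);t=np.array(p["t"])
    d=R.T@np.array([(uv[0]-p["cx"])/p["fx"],(uv[1]-p["cy"])/p["fy"],1.]); c=-R.T@t
    return c+d*(z-c[2])/d[2]
def proj(p,X):
    X=np.atleast_2d(X);c=X@np.array(p["R"]).T+np.array(p["t"])
    return np.c_[c[:,0]/c[:,2]*p["fx"]+p["cx"],c[:,1]/c[:,2]*p["fy"]+p["cy"]]
def circ(c,r,z,n=72):
    a=np.linspace(0,2*np.pi,n);return np.c_[c[0]+r*np.cos(a),c[1]+r*np.sin(a),np.full(n,z)]
def rotm(o): return Ro.from_euler("xyz",o["tcp_rot"],degrees=True).as_matrix()
E
python3 - <<'E'
from h import *
P=pickle.load(open("p0.pkl","rb")); p=P["top"]
for n,uv,z in [("roll",(399.2,239.4),.051),("yel",(372.2,244.1),.051),("pan",(181/1.5,356/1.5),.068),("disc",(366.5/1.5,351.5/1.5),.02),("sptop",(366.5/1.5,351/1.5),.08),
 ("rackBL",(335+160/8,210+165/8),.05),("rackBR",(335+597/8,210+100/8),.05),("bal tl",(146/1.5,311/1.5),.052),("bal bl",(131/1.5,420/1.5),.052),("bal tr",(237/1.5,318/1.5),.052),("bal br",(220/1.5,430/1.5),.052),("base bl",(331/1.5,375/1.5),.014),("base br",(391/1.5,387/1.5),.014),("dishes",(466/1.5,294/1.5),.046),("jarA",(278/1.5,284/1.5),.08)]:
    print(n,unproj(p,uv,z).round(4))
p=P["side"]
for n,uv,z in [("roll",(530/1.5,500/1.5),.051),("pan",(203/1.5,231/1.5),.068),("disc",(318/1.5,334/1.5),.02),("sptop",(316/1.5,304/1.5),.08)]:
    print(n,unproj(p,uv,z).round(4))
E
```

```text
roll [ 0.4909 -0.412   0.051 ]
yel [ 0.478  -0.3363  0.051 ]
pan [0.4985 0.3544 0.068 ]
disc [0.5057 0.0189 0.02  ]
sptop [0.5068 0.0184 0.08  ]
rackBL [ 0.5154 -0.2894  0.05  ]
rackBR [ 0.5377 -0.4431  0.05  ]
bal tl [0.5811 0.4253 0.052 ]
bal bl [0.3827 0.4466 0.052 ]
bal tr [0.5679 0.2578 0.052 ]
bal br [0.3642 0.2851 0.052 ]
base bl [0.4615 0.0862 0.014 ]
base br [ 0.4387 -0.0274  0.014 ]
dishes [ 0.6126 -0.1676  0.046 ]
jarA [0.6282 0.179  0.08  ]
roll [ 0.4924 -0.4122  0.051 ]
pan [0.5    0.3467 0.068 ]
disc [0.5078 0.0158 0.02  ]
sptop [0.5145 0.023  0.08  ]
```

```bash
cat >> h.py <<'E'
def cam_in_tool(p,o):
    R=np.array(p["R"]);c=-R.T@np.array(p["t"]);T=rotm(o)
    return T.T@(c-o["ee_pos"]), T.T@R.T
def plan(o,pos,yaw,step=48,tstep=0.148):
    """rows in tool frame to reach pos, tool down with yaw"""
    T=rotm(o);p=np.array(o["ee_pos"])
    Tt=Ro.from_euler("xyz",[180,0,yaw],degrees=True).as_matrix()
    rv=Ro.from_matrix(T.T@Tt).as_rotvec()
    d=np.array(pos)-p
    n=max(1,int(np.ceil(max(np.linalg.norm(d)*1000/step,np.linalg.norm(rv)/tstep))))
    rows=[]
    for i in range(n):
        Ti=T@Ro.from_rotvec(rv*i/n).as_matrix()
        rows.append([round(float(x),1) for x in Ti.T@d/n*1000]+[round(float(x),4) for x in rv/n])
    return rows
def show(rows):
    for i in range(0,len(rows),5): print("[["+",".join(str(r) for r in rows[i:i+5])+"]]")
E
python3 - <<'E'
from h import *
from workcell import bot
P=pickle.load(open("p0.pkl","rb")); o=bot.get_obs()
print(cam_in_tool(P["wrist"],o))
show(plan(o,[.45,.03,.25],130))
E
```

```text
(array([ 0.06992479, -0.00025767, -0.12343083]), array([[-8.72527531e-04, -9.59802698e-01, -2.80674222e-01],
       [ 9.99999608e-01, -7.95475648e-04, -3.88448626e-04],
       [ 1.49564530e-04, -2.80674451e-01,  9.59803016e-01]]))
[[[-33.3, -32.4, 0.0, 0.0, 0.0, 0.0501],[-34.8, -30.7, 0.0, 0.0, 0.0, 0.0501],[-36.3, -29.0, 0.0, 0.0, 0.0, 0.0501],[-37.7, -27.1, 0.0, 0.0, 0.0, 0.0501],[-39.0, -25.2, 0.0, 0.0, 0.0, 0.0501]]]
[[[-40.3, -23.2, 0.0, 0.0, 0.0, 0.0501],[-41.4, -21.1, 0.0, 0.0, 0.0, 0.0501],[-42.4, -19.1, 0.0, 0.0, 0.0, 0.0501],[-43.3, -16.9, 0.0, 0.0, 0.0, 0.0501],[-44.1, -14.7, 0.0, 0.0, 0.0, 0.0501]]]
[[[-44.8, -12.5, 0.0, 0.0, 0.0, 0.0501],[-45.3, -10.2, 0.0, 0.0, 0.0, 0.0501],[-45.8, -8.0, 0.0, 0.0, 0.0, 0.0501]]]
```

servo_tool --motion '[[[-33,-34,0,0,0,0.05],[-35,-33,0,0,0,0.05],[-36,-31,0,0,0,0.05],[-38,-29,0,0,0,0.05],[-39,-27,0,0,0,0.05]]]'

```text
time: 1.55
ee_pos: [0.2448, 0.331, 0.2504]
tcp_rot: [180.0, 0.0, 152.9]
wrist_force: [0.5, -0.5, -0.5]
opening: 0.0853
```

servo_tool --motion '[[[-40,-25,0,0,0,0.05],[-42,-23,0,0,0,0.05],[-43,-21,0,0,0,0.05],[-43,-18,0,0,0,0.05],[-44,-16,0,0,0,0.05]]]'

```text
time: 2.05
ee_pos: [0.3678, 0.129, 0.2506]
tcp_rot: [179.9, 0.0, 138.5]
wrist_force: [0.8, 1.6, -0.5]
opening: 0.0853
```

servo_tool --motion '[[[-43,-14,0,0,0,0.05],[-41,-12,0,0,0,0.05],[-30,-8,0,0,0,0.05],[0,0,0,0,0,0]]]'

```text
time: 2.45
ee_pos: [0.427, 0.0246, 0.2499]
tcp_rot: [-180.0, 0.0, 129.7]
wrist_force: [0.1, -0.2, 0.0]
opening: 0.0852
```

Run:
```python
from h import *
from workcell import bot
p=bot.camera("wrist");o=bot.get_obs()
pickle.dump((p,o),open("w1.pkl","wb"))
cv2.imwrite("pics/w1.png",p["color"][:,:,::-1])
print(proj(p,[[.506,.0185,.08],[.506,.0185,.02]]),o["time"])
```

```text
[[306.82092486 227.24007755]
 [299.14541088 209.4885131 ]] 2.5
```

View pics/w1.png

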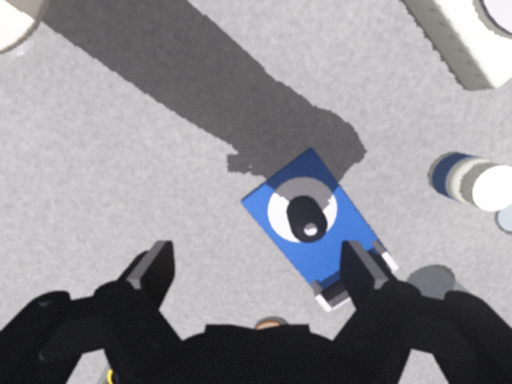

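```bash
cat >> h.py <<'E'
from scipy.optimize import least_squares
def fitc(pts,r):
    f=lambda x:np.hypot(pts[:,0]-x[0],pts[:,1]-x[1])-r
    s=least_squares(f,pts[:,:2].mean(0),loss="soft_l1",f_scale=.001);return s.x,np.sqrt(np.mean(s.fun**2))
def fitcr(pts):
    f=lambda x:np.hypot(pts[:,0]-x[0],pts[:,1]-x[1])-x[2]
    s=least_squares(f,[*pts[:,:2].mean(0),.04],loss="soft_l1",f_scale=.001);return s.x,np.sqrt(np.mean(s.fun**2))
def blue(p):
    hsv=cv2.cvtColor(p["color"],cv2.COLOR_RGB2HSV)
    return ((hsv[...,0]>100)&(hsv[...,0]<130)&(hsv[...,1]>120)&(hsv[...,2]>40)).astype(np.uint8)
E
python3 - <<'E'
from h import *
def go(p,roi,name):
    m=blue(p); x0,y0,x1,y1=roi; k=np.zeros_like(m);k[y0:y1,x0:x1]=m[y0:y1,x0:x1]
    cs,h=cv2.findContours(k,cv2.RETR_CCOMP,cv2.CHAIN_APPROX_NONE)
    best=max([c for c,hh in zip(cs,h[0]) if hh[3]>=0],key=cv2.contourArea)
    c=best[:,0,:].astype(float)
    pts=np.array([unproj(p,q,.02) for q in c]); print(name,len(c),fitc(pts,.046),fitcr(pts))
    b=cv2.cvtColor(k*255,cv2.COLOR_GRAY2BGR);cv2.imwrite(f"pics/m_{name}.png",b)
p,o=pickle.load(open("w1.pkl","rb"));go(p,(230,140,350,270),"w1")
P=pickle.load(open("p0.pkl","rb"));go(P["top"],(210,180,285,265),"top");go(P["side"],(175,180,275,250),"side")
p1=p
print("sp",unproj(p1,(310,230),.08))
# base yaw from top
p=P["top"];m=blue(p);k=np.zeros_like(m);k[180:265,210:285]=m[180:265,210:285]
c=max(cv2.findContours(k,0,1)[0],key=cv2.contourArea)[:,0]
g=np.array([unproj(p,q,.014)[:2] for q in c.astype(float)],dtype=np.float32)*1000
print(cv2.minAreaRect(g))
E
```

```text
w1 199 (array([0.50900236, 0.02011594]), np.float64(0.002243698701184906)) (array([0.50932659, 0.01989166, 0.04816972]), np.float64(0.0005998583398290578))
top 96 (array([0.50709767, 0.01992712]), np.float64(0.002623075362082176)) (array([0.50713231, 0.01991277, 0.0485212 ]), np.float64(0.000673080759644371))Traceback (most recent call last):
  File "<stdin>", line 10, in <module>
  File "<stdin>", line 5, in go
ValueError: max() iterable argument is empty
```

Run:
```python
from h import *
from workcell import bot
o=bot.get_obs();print(o["q"].round(1))
show(plan(o,[.455,-.38,.20],98.7))
```

```text
[  3.5 -11.7  -5.8  95.9   0.   53.6]
[[[-36.7, -26.5, 5.6, -0.0001, -0.0, 0.0604],[-38.2, -24.2, 5.6, -0.0001, -0.0, 0.0604],[-39.6, -21.8, 5.6, -0.0001, -0.0, 0.0604],[-40.8, -19.4, 5.6, -0.0001, -0.0, 0.0604],[-41.9, -16.9, 5.6, -0.0001, -0.0, 0.0604]]]
[[[-42.9, -14.3, 5.6, -0.0001, -0.0, 0.0604],[-43.7, -11.7, 5.6, -0.0001, -0.0, 0.0604],[-44.3, -9.1, 5.6, -0.0001, -0.0, 0.0604],[-44.8, -6.4, 5.6, -0.0001, -0.0, 0.0604]]]
```

servo_tool --motion '[[[-37,-26.5,5.5,0,0,0.06],[-38,-24,5.5,0,0,0.06],[-40,-22,5.5,0,0,0.06],[-41,-19,5.5,0,0,0.06],[-42,-17,5.5,0,0,0.06]]]' --gripper 30 --newtons 30

```text
time: 3.0
ee_pos: [0.4435, -0.1992, 0.223]
tcp_rot: [180.0, 0.0, 112.8]
wrist_force: [0.8, -0.6, 0.1]
opening: 0.0299
```

servo_tool --motion '[[[-43,-14,5.5,0,0,0.06],[-43,-12,5.5,0,0,0.06],[-44,-9,5.5,0,0,0.06],[-40,-6,5.5,0,0,0.06],[0,0,0,0,0,0]]]'

```text
time: 3.5
ee_pos: [0.4566, -0.3757, 0.1987]
tcp_rot: [-179.9, -0.1, 98.9]
wrist_force: [0.4, 1.5, -0.2]
opening: 0.0301
```

Run:
```python
from h import *
from workcell import bot
p=bot.camera("wrist");o=bot.get_obs()
pickle.dump((p,o),open("w2.pkl","wb"))
cv2.imwrite("pics/w2.png",p["color"][:,:,::-1])
print(o["time"],o["ee_pos"],o["tcp_rot"],o["opening"])
for l in ["roll","rack"]: print([(r["rect"],round(r["confidence"],2)) for r in bot.look_for(p,l)][:2])
print(proj(p,[[.4915,-.412,.051],[.478,-.3363,.051]]))
```

```text
3.55 [ 0.45660228 -0.37386023  0.19952033] [-1.79926422e+02 -9.36789587e-02  9.90505413e+01] 0.029949062743837195
[([254.0, 188.1, 64.0, 64.2], 0.74)]
[([245.8, 103.4, 87.8, 153.1], 0.79)]
[[283.83138912 223.95909161]
 [284.23347748 149.81755691]]
```

View pics/w2.png

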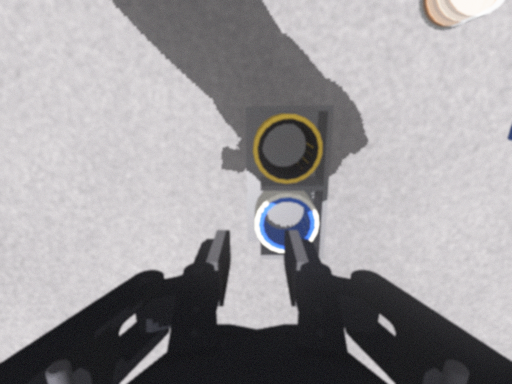

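Run:
```python
from h import *
p,o=pickle.load(open("w2.pkl","rb"))
a=p["color"]; cv2.imwrite("pics/w2c.png",cv2.resize(a[95:265,235:345,::-1],None,fx=3.5,fy=3.5,interpolation=cv2.INTER_CUBIC))
h=cv2.cvtColor(a,cv2.COLOR_RGB2HSV)
ym=((h[...,0]>15)&(h[...,0]<35)&(h[...,1]>150)&(h[...,2]>150)); ym[:100]=0;ym[190:]=0
bm=blue(p).astype(bool)|((h[...,0]>95)&(h[...,0]<130)&(h[...,1]>100)); bm[:185]=0;bm[260:]=0;bm[:,:245]=0;bm[:,330:]=0
for n,m in [("y",ym),("b",bm)]:
    c=max(cv2.findContours(m.astype(np.uint8),0,1)[0],key=cv2.contourArea)[:,0].astype(float)
    c=cv2.convexHull(c.astype(np.float32))[:,0]
    pts=np.array([unproj(p,q,.051) for q in c]);print(n,c.min(0),c.max(0),fitcr(pts))
```

```text
y [254. 115.] [321. 182.] (array([ 0.48088982, -0.33508647,  0.03251389]), np.float64(0.00022856872295649058))
b [260. 198.] [313. 248.] (array([ 0.49423938, -0.41125024,  0.02815405]), np.float64(0.00017841603049647723))
```

View pics/w2c.png

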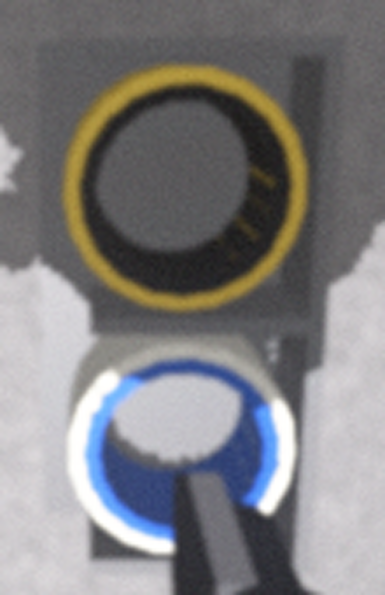

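Run:
```python
from h import *
from workcell import bot
o=bot.get_obs()
show(plan(o,[.4649,-.416,.085],99))
```

```text
[[[-14.9, 0.3, 38.6, -0.0, -0.0002, 0.0012],[-14.9, 0.3, 38.6, -0.0, -0.0002, 0.0012],[-14.8, 0.3, 38.6, -0.0, -0.0002, 0.0012]]]
```

servo_tool --motion '[[[-15,0,38,0,0,0],[-15,0,38,0,0,0],[-15,1,38,0,0,0],[0,0,0,0,0,0],[0,0,0,0,0,0]]]'

```text
time: 4.15
ee_pos: [0.4649, -0.4161, 0.0878]
tcp_rot: [-180.0, -0.0, 99.2]
wrist_force: [-0.6, -0.1, 0.9]
opening: 0.0298
```

Run:
```python
from h import *
from workcell import bot
p=bot.camera("wrist");q=bot.camera("side");o=bot.get_obs()
pickle.dump((p,o,q),open("w3.pkl","wb"))
cv2.imwrite("pics/w3.png",p["color"][:,:,::-1])
cv2.imwrite("pics/s3.png",cv2.resize(q["color"][230:384,240:440,::-1],None,fx=3.5,fy=3.5,interpolation=cv2.INTER_CUBIC))
print(o["time"],o["ee_pos"],o["tcp_rot"],o["opening"])
show(plan(o,[.4649,-.416,.034],99))
```

```text
4.25 [ 0.46573649 -0.41706691  0.08983897] [1.79872863e+02 1.44306716e-01 9.91909637e+01] 0.030057032687933177
[[[0.7, -0.4, 27.9, 0.0011, 0.0013, 0.0017],[0.6, -0.4, 27.9, 0.0011, 0.0013, 0.0017]]]
```

View pics/w3.png

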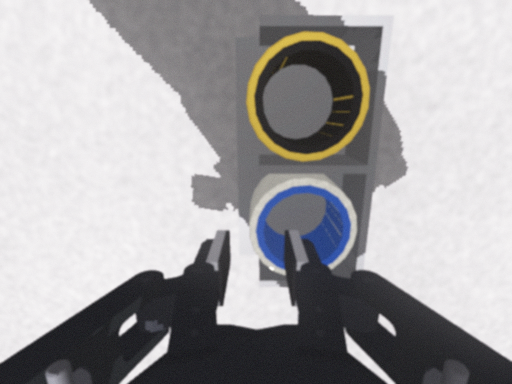

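View pics/s3.png

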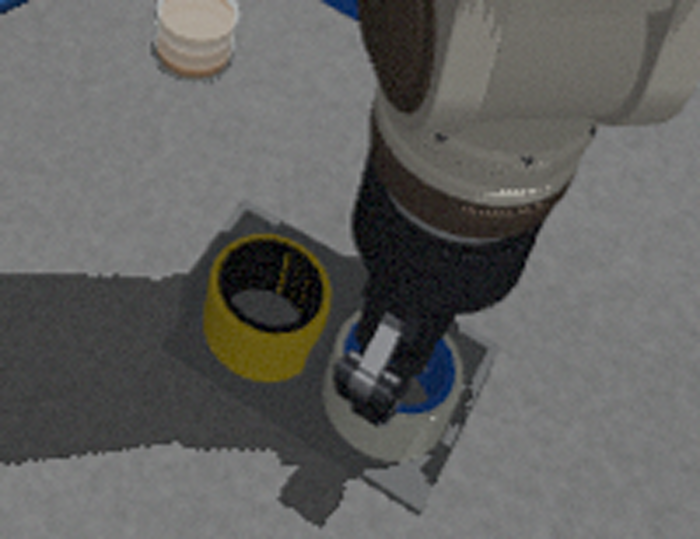

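Run:
```python
from h import *
p,o,q=pickle.load(open("w3.pkl","rb"))
a=p["color"];h=cv2.cvtColor(a,cv2.COLOR_RGB2HSV)
bm=((h[...,0]>95)&(h[...,0]<130)&(h[...,1]>100)); bm[:170]=0;bm[280:]=0;bm[:,:245]=0;bm[:,370:]=0
c=max(cv2.findContours(bm.astype(np.uint8),0,1)[0],key=cv2.contourArea)[:,0].astype(np.float32)
c=cv2.convexHull(c)[:,0]; pts=np.array([unproj(p,q,.051) for q in c]);print(c.min(0),c.max(0))
pts=pts[c[:,1]<245];x,e=fitcr(pts);print(x,e)
print("in tool frame", rotm(o).T@(np.array([x[0],x[1],.051])-o["ee_pos"]))
```

```text
[257. 186.] [349. 268.]
[ 0.4941667  -0.41141848  0.02873359] 0.00010111582496857202
in tool frame [0.00113269 0.02888116 0.03890043]
```

servo_tool --motion '[[[1,0,20,0,0,0],[0,0,20,0,0,0],[0,0,15,0,0,0],[0,0,0,0,0,0],[0,0,0,0,0,0]]]'

```text
time: 4.75
ee_pos: [0.4649, -0.4166, 0.0331]
tcp_rot: [180.0, 0.1, 99.1]
wrist_force: [0.4, 1.0, 1.1]
opening: 0.0299
```

servo_tool --motion '[[[0,0,0,0,0,0],[0,0,0,0,0,0],[0,0,0,0,0,0],[0,0,0,0,0,0]]]' --gripper 4 --newtons 25

```text
time: 5.15
ee_pos: [0.4651, -0.4171, 0.0333]
tcp_rot: [179.9, 0.1, 99.1]
wrist_force: [-1.1, 1.0, 6.1]
opening: 0.0111
```

servo_tool --motion '[[[0,0,-6,0,0,0],[0,0,-10,0,0,0],[0,0,-14,0,0,0],[0,0,-20,0,0,0],[0,0,-20,0,0,0]]]'

```text
time: 5.65
ee_pos: [0.4645, -0.4167, 0.1035]
tcp_rot: [180.0, 0.0, 99.1]
wrist_force: [0.8, 0.3, -0.1]
opening: 0.011
```

Run:
```python
from h import *
from workcell import bot
p=bot.camera("wrist");q=bot.camera("side");o=bot.get_obs()
pickle.dump((p,o,q),open("w4.pkl","wb"))
cv2.imwrite("pics/w4.png",p["color"][:,:,::-1])
cv2.imwrite("pics/s4.png",cv2.resize(q["color"][200:384,240:440,::-1],None,fx=3,fy=3,interpolation=cv2.INTER_CUBIC))
print(o["time"],o["ee_pos"],o["tcp_rot"],o["opening"],o["wrist_force"],o["q"].round(1))
```

```text
5.75 [ 0.46569989 -0.41772478  0.10607849] [179.80111089   0.25176976  99.10851825] 0.010605702685354861 [ 1.3238611  -0.2294352  -1.10423221] [-41.9  14.6   5.   80.2  -0.   39. ]
```

View pics/w4.png

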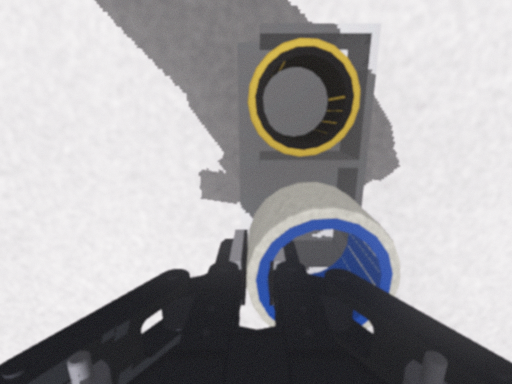

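View pics/s4.png

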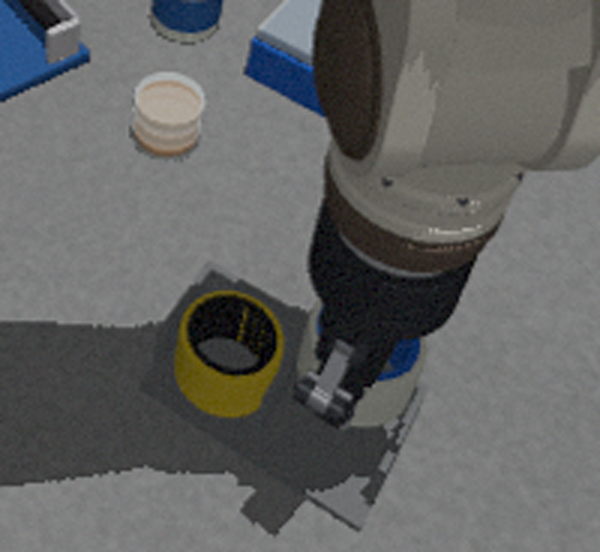

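Run:
```python
from h import *
from workcell import bot
o=bot.get_obs()
o["ee_pos"]=np.array(o["ee_pos"])+[0,0,.09]
show(plan(o,[.4934,.3244,.185],168.6,step=41))
```

```text
[[[38.3, 7.6, 0.4, 0.0, 0.0003, -0.0638],[37.8, 10.1, 0.5, 0.0, 0.0003, -0.0638],[37.1, 12.4, 0.5, 0.0, 0.0003, -0.0638],[36.2, 14.8, 0.5, 0.0, 0.0003, -0.0638],[35.2, 17.1, 0.5, 0.0, 0.0003, -0.0638]]]
[[[34.0, 19.3, 0.5, 0.0, 0.0003, -0.0638],[32.7, 21.4, 0.5, 0.0, 0.0003, -0.0638],[31.3, 23.4, 0.5, 0.0, 0.0003, -0.0638],[29.7, 25.4, 0.5, 0.0, 0.0003, -0.0638],[28.0, 27.2, 0.5, 0.0, 0.0003, -0.0638]]]
[[[26.2, 29.0, 0.5, 0.0, 0.0003, -0.0638],[24.3, 30.6, 0.5, 0.0, 0.0003, -0.0638],[22.3, 32.1, 0.6, 0.0, 0.0003, -0.0638],[20.3, 33.4, 0.6, 0.0, 0.0003, -0.0638],[18.1, 34.7, 0.6, 0.0, 0.0003, -0.0638]]]
[[[15.8, 35.7, 0.6, 0.0, 0.0003, -0.0638],[13.5, 36.7, 0.6, 0.0, 0.0003, -0.0638],[11.2, 37.5, 0.6, 0.0, 0.0003, -0.0638],[8.7, 38.1, 0.6, 0.0, 0.0003, -0.0638]]]
```

servo_tool --motion '[[[0,0,-30,0,0,0],[0,0,-40,0,0,0],[20,4,-20,0,0,0],[38,7.5,0,0,0,-0.064],[38,10,0,0,0,-0.064]]]'

```text
time: 6.25
ee_pos: [0.468, -0.3177, 0.1922]
tcp_rot: [180.0, 0.0, 106.5]
wrist_force: [1.1, 0.5, -0.3]
opening: 0.0106
```

servo_tool --motion '[[[37,12.5,0,0,0,-0.064],[36,15,0,0,0,-0.064],[35,17,0,0,0,-0.064],[34,19,0,0,0,-0.064],[33,21.5,0,0,0,-0.064]]]'

```text
time: 6.75
ee_pos: [0.4749, -0.1216, 0.1917]
tcp_rot: [180.0, 0.0, 124.9]
wrist_force: [1.1, -0.3, -0.4]
opening: 0.0107
```

servo_tool --motion '[[[31,23.5,0,0,0,-0.064],[30,25.5,0,0,0,-0.064],[28,27,0,0,0,-0.064],[26,29,0,0,0,-0.064],[24,30.5,0,0,0,-0.064]]]'

```text
time: 7.25
ee_pos: [0.4823, 0.0733, 0.1918]
tcp_rot: [180.0, 0.0, 143.3]
wrist_force: [1.1, -0.5, -0.5]
opening: 0.0107
```

servo_tool --motion '[[[22,32,0,0,0,-0.064],[20,33.5,0,0,0,-0.064],[18,34.5,0,0,0,-0.064],[16,35.5,0,0,0,-0.064],[0,0,0,0,0,0]]]'

```text
time: 7.75
ee_pos: [0.4879, 0.2309, 0.1911]
tcp_rot: [180.0, -0.0, 158.1]
wrist_force: [-0.5, -0.8, -0.7]
opening: 0.0109
```

Run:
```python
from h import *
from workcell import bot
p=bot.camera("wrist");q=bot.camera("top");o=bot.get_obs()
pickle.dump((p,o,q),open("w5.pkl","wb"))
cv2.imwrite("pics/w5.png",p["color"][:,:,::-1])
cv2.imwrite("pics/t5.png",cv2.resize(q["color"][150:350,40:300,::-1],None,fx=2.5,fy=2.5,interpolation=cv2.INTER_CUBIC))
print(o["time"],o["ee_pos"],o["tcp_rot"],o["opening"],o["wrist_force"],o["q"].round(1))
show(plan(o,[.4934,.3244,.185],168.6,step=41))
```

```text
7.85 [0.48798924 0.2279176  0.19134473] [-1.79952536e+02 -2.79311104e-02  1.57864408e+02] 0.010527284153532577 [ 0.4765343  -0.07666325 -0.93507207] [25.   2.6  1.1 88.5 -0.  47.2]
[[[10.4, 30.5, 2.1, -0.0003, -0.0002, -0.0625],[8.5, 31.1, 2.1, -0.0003, -0.0002, -0.0625],[6.6, 31.5, 2.1, -0.0003, -0.0002, -0.0625]]]
```

View pics/w5.png

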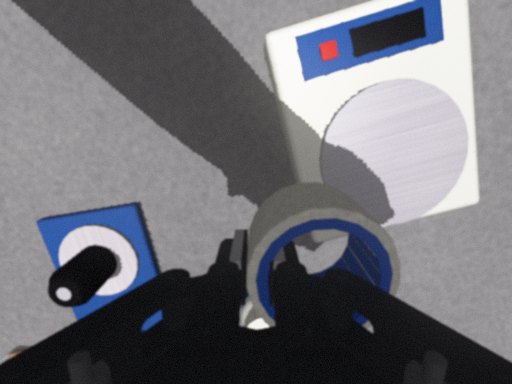

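View pics/t5.png

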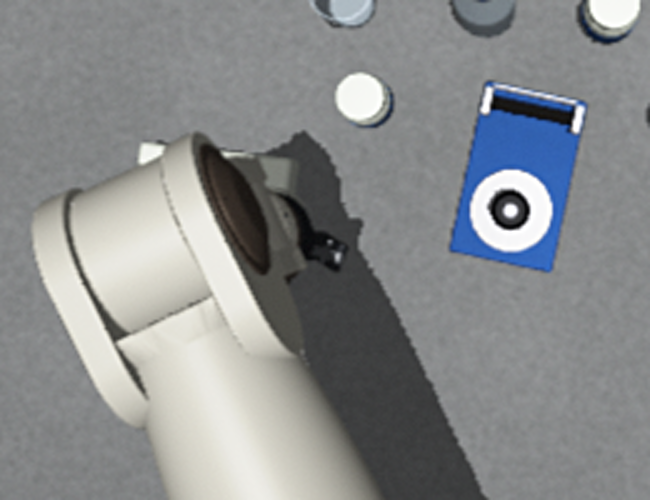

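Run:
```python
from h import *
p,o,q=pickle.load(open("w5.pkl","rb"))
print(unproj(p,(394,150),.068))
pts=np.array([unproj(p,u,.068) for u in [(320,150),(468,150),(400,78),(335,112),(460,110),(455,190)]])
print(fitcr(pts))
```

```text
[0.49759668 0.35662598 0.068     ]
(array([0.50477505, 0.35353256, 0.06629459]), np.float64(0.0007813302372461354))
```

Run:
```python
from h import *
from workcell import bot
o=bot.get_obs()
show(plan(o,[.4964,.3254,.112],168.6,step=41))
```

```text
[[[7.2, 23.4, 19.8, -0.0002, -0.0001, -0.0468],[6.1, 23.7, 19.8, -0.0002, -0.0001, -0.0468],[5.0, 23.9, 19.8, -0.0002, -0.0001, -0.0468],[3.9, 24.2, 19.8, -0.0002, -0.0001, -0.0468]]]
```

servo_tool --motion '[[[7,23.5,15,0,0,-0.047],[6,23.5,20,0,0,-0.047],[5,24,20,0,0,-0.047],[4,24,24,0,0,-0.047],[0,0,0,0,0,0]]]'

```text
time: 8.35
ee_pos: [0.496, 0.3246, 0.109]
tcp_rot: [-179.8, -0.2, 168.6]
wrist_force: [-0.8, -0.1, -1.0]
opening: 0.0109
```

servo_tool --motion '[[[0,0,4,0,0,0],[0,0,4,0,0,0],[0,0,2,0,0,0],[0,0,0,0,0,0],[0,0,0,0,0,0]]]'

```text
time: 8.85
ee_pos: [0.4973, 0.3242, 0.1034]
tcp_rot: [180.0, 0.0, 168.5]
wrist_force: [0.2, -0.2, -1.6]
opening: 0.0105
```

Run:
```python
from h import *
from workcell import bot
p=bot.camera("wrist");q=bot.camera("side");o=bot.get_obs()
pickle.dump((p,o,q),open("w6.pkl","wb"))
cv2.imwrite("pics/w6.png",p["color"][:,:,::-1])
cv2.imwrite("pics/s6.png",cv2.resize(q["color"][80:260,60:300,::-1],None,fx=3,fy=3,interpolation=cv2.INTER_CUBIC))
print(o["time"],o["ee_pos"],o["tcp_rot"],o["opening"],o["wrist_force"],o["q"].round(1))
```

```text
8.95 [0.49727277 0.32441609 0.10326444] [1.79970953e+02 3.03946793e-02 1.68532495e+02] 0.010209916271046149 [-0.15296958  0.31462028 -0.64840075] [33.1 10.5 -0.  79.4 -0.  44.6]
```

View pics/w6.png

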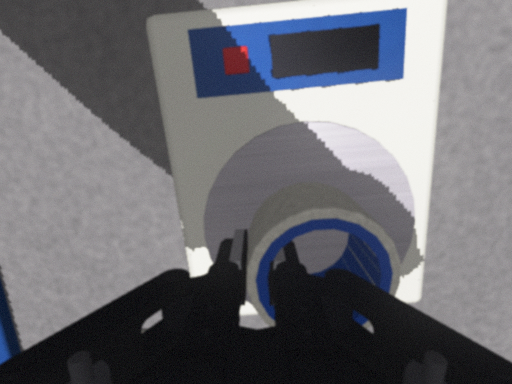

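View pics/s6.png

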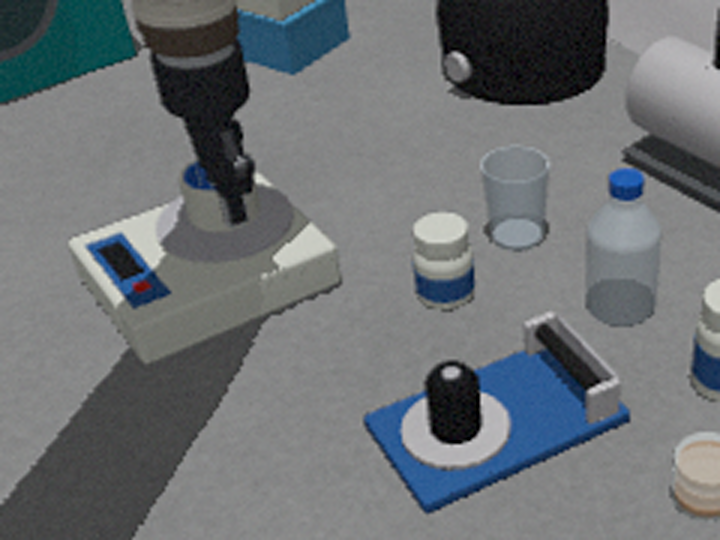

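Run:
```python
from h import *
p,o,q=pickle.load(open("w6.pkl","rb"))
pts=np.array([unproj(p,u,.068) for u in [(204,222),(415,208),(310,121),(245,147),(375,142),(404,245),(217,180),(405,180)]])
print(fitcr(pts),fitc(pts,.065))
print("roll",o["ee_pos"]+rotm(o)@[0,.0285,0])
# roll top ring from image
h=cv2.cvtColor(p["color"],cv2.COLOR_RGB2HSV)
bm=((h[...,0]>95)&(h[...,0]<130)&(h[...,1]>100)); bm[:200]=0;bm[:,:245]=0;bm[:,400:]=0;bm[330:]=0
c=max(cv2.findContours(bm.astype(np.uint8),0,1)[0],key=cv2.contourArea)[:,0].astype(np.float32)
c=cv2.convexHull(c)[:,0];print(c.min(0),c.max(0))
z=o["ee_pos"][2]+.0177
pp=np.array([unproj(p,u,z) for u in c if u[1]<285]);x,e=fitcr(pp);print(x,e,rotm(o).T@(np.array([*x[:2],z])-o["ee_pos"]))
```

```text
(array([0.50174789, 0.35489182, 0.06277192]), np.float64(0.0009483214683215031)) (array([0.50480603, 0.35454002]), np.float64(0.0016533803242227496))
roll [0.50293891 0.35234716 0.10327889]
[256. 219.] [391. 319.]
[0.503503   0.35196439 0.02909985] 9.43754860227945e-05 [-0.00063831  0.02824599 -0.01768535]
```

servo_tool --motion '[[[0,0,3,0,0,0],[0,0,2,0,0,0],[0,0,1,0,0,0],[0,0,1,0,0,0],[0,0,0,0,0,0]]]'

```text
time: 9.45
ee_pos: [0.497, 0.3245, 0.0956]
tcp_rot: [-180.0, -0.0, 168.6]
wrist_force: [-0.7, 0.4, -0.0]
opening: 0.0108
```

servo_tool --motion '[[[0,0,0.5,0,0,0],[0,0,0.5,0,0,0],[0,0,0,0,0,0]]]'

```text
time: 9.75
ee_pos: [0.4971, 0.3246, 0.0953]
tcp_rot: [180.0, 0.0, 168.6]
wrist_force: [-1.8, -1.8, 5.5]
opening: 0.0102
```

servo_tool --motion '[[[0,0,0,0,0,0],[0,0,0,0,0,0],[0,0,0,0,0,0],[0,0,0,0,0,0]]]' --gripper 27

```text
time: 10.15
ee_pos: [0.4971, 0.3245, 0.0947]
tcp_rot: [-180.0, -0.0, 168.5]
wrist_force: [-0.5, 0.5, -0.3]
opening: 0.0268
```

servo_tool --motion '[[[0,0,-10,0,0,0],[0,0,-20,0,0,0],[0,0,-30,0,0,0],[0,0,-30,0,0,0],[0,0,0,0,0,0]]]'

```text
time: 10.65
ee_pos: [0.4984, 0.3254, 0.1903]
tcp_rot: [179.7, 0.3, 168.6]
wrist_force: [0.1, 0.2, -0.7]
opening: 0.0272
```

Run:
```python
from h import *
from workcell import bot
p=bot.camera("wrist");q=bot.camera("side");o=bot.get_obs()
pickle.dump((p,o,q),open("w7.pkl","wb"))
cv2.imwrite("pics/w7.png",p["color"][:,:,::-1])
cv2.imwrite("pics/s7.png",cv2.resize(q["color"][80:260,60:300,::-1],None,fx=3,fy=3,interpolation=cv2.INTER_CUBIC))
print(o["time"],o["ee_pos"],o["tcp_rot"],o["opening"],o["wrist_force"],o["q"].round(1))
```

```text
10.75 [0.4974616  0.32477078 0.18595749] [1.79918995e+02 8.22663474e-02 1.68551761e+02] 0.026979675346520016 [ 0.48669491 -0.1247642   0.50789589] [33.1 10.1  8.6 88.4 -0.  44.6]
```

View pics/w7.png

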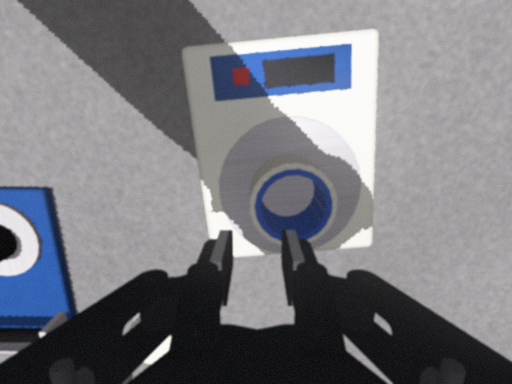

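View pics/s7.png

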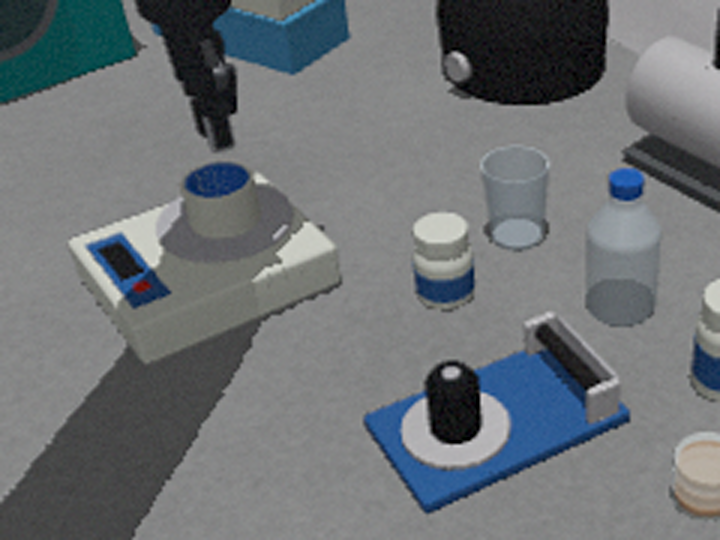

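```bash
cat >> h.py <<'E'
def rollfit(p,z,x0,x1,y0,y1,ycut):
    h=cv2.cvtColor(p["color"],cv2.COLOR_RGB2HSV)
    bm=((h[...,0]>95)&(h[...,0]<130)&(h[...,1]>100)); bm[:y0]=0;bm[:,:x0]=0;bm[:,x1:]=0;bm[y1:]=0
    c=max(cv2.findContours(bm.astype(np.uint8),0,1)[0],key=cv2.contourArea)[:,0].astype(np.float32)
    c=cv2.convexHull(c)[:,0];print(c.min(0),c.max(0))
    return fitcr(np.array([unproj(p,u,z) for u in c if u[1]<ycut]))
E
python3 - <<'E'
from h import *
p,o,q=pickle.load(open("w7.pkl","rb"))
x,e=rollfit(p,.113,245,340,160,250,228);print(x,e)
from workcell import bot
o=bot.get_obs();print(rotm(o).T@(np.array([*x[:2],.113])-o["ee_pos"]))
show(plan(o,[x[0],x[1],.16],168.6))
E
```

```text
[255. 170.] [331. 239.]
[0.50321243 0.35237566 0.0287265 ] 0.00011243517199387393
[-5.25778196e-05  2.80939330e-02  7.29974349e-02]
[[[-0.1, 28.2, 26.0, 0.0014, 0.0014, -0.0008]]]
```

servo_tool --motion '[[[0,14,0,0,0,0],[0,14,0,0,0,0],[0,0,0,0,0,0],[0,0,0,0,0,0],[0,0,0,0,0,0]]]' --gripper 85.4

```text
time: 11.25
ee_pos: [0.5024, 0.352, 0.1843]
tcp_rot: [-180.0, -0.0, 168.6]
wrist_force: [0.4, 0.0, 0.2]
opening: 0.0854
```

Run:
```python
from h import *
from workcell import bot
p=bot.camera("wrist");o=bot.get_obs()
pickle.dump((p,o),open("w8.pkl","wb"))
cv2.imwrite("pics/w8.png",p["color"][:,:,::-1])
x,e=rollfit(p,.113,190,330,140,270,400);print(x,e,o["time"],o["ee_pos"],o["tcp_rot"],o["opening"]);print(rotm(o).T@(np.array([*x[:2],.113])-o["ee_pos"]))
```

```text
[220. 174.] [297. 246.]
[0.50310976 0.35248456 0.02860951] 0.00011406101709441326 11.3 [0.50251641 0.35183172 0.18455166] [-1.79975280e+02 -1.86953695e-02  1.68553347e+02] 0.08537537762732228
[-0.00047533  0.00078848  0.07155118]
```

View pics/w8.png

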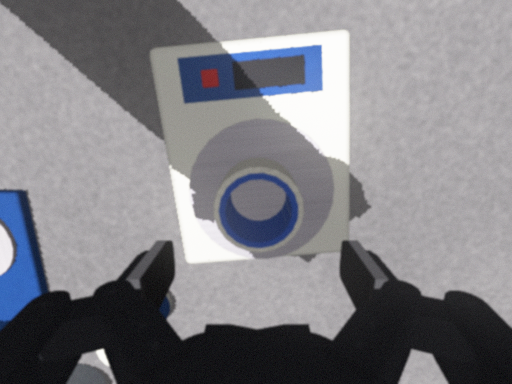

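servo_tool --motion '[[[0,0.5,0,0,0,0],[0,0,20,0,0,0],[0,0,25,0,0,0],[0,0,20,0,0,0],[0,0,0,0,0,0]]]'

```text
time: 11.8
ee_pos: [0.5016, 0.3514, 0.1169]
tcp_rot: [-179.8, -0.2, 168.5]
wrist_force: [0.2, -0.4, -0.4]
opening: 0.0852
```

servo_tool --motion '[[[0,0,15,0,0,0],[0,0,10,0,0,0],[0,0,2,0,0,0],[0,0,0,0,0,0],[0,0,0,0,0,0]]]'

```text
time: 12.3
ee_pos: [0.503, 0.3526, 0.0934]
tcp_rot: [180.0, 0.0, 168.6]
wrist_force: [0.2, -0.5, 0.2]
opening: 0.0857
```

Run:
```python
from h import *
from workcell import bot
p=bot.camera("wrist");q=bot.camera("side");o=bot.get_obs()
cv2.imwrite("pics/w9.png",p["color"][:,:,::-1])
cv2.imwrite("pics/s9.png",cv2.resize(q["color"][80:200,70:200,::-1],None,fx=4.5,fy=4.5,interpolation=cv2.INTER_CUBIC))
print(o["time"],o["ee_pos"],o["tcp_rot"],o["wrist_force"])
```

```text
12.4 [0.50299161 0.35263408 0.09346384] [1.79959588e+02 3.81368241e-02 1.68550770e+02] [ 4.55524975e-04 -7.26769910e-02  6.35475630e-01]
```

View pics/w9.png

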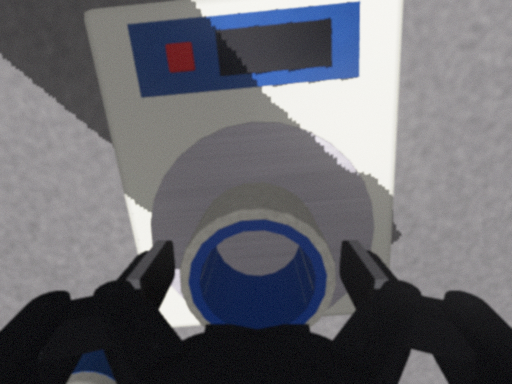

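View pics/s9.png

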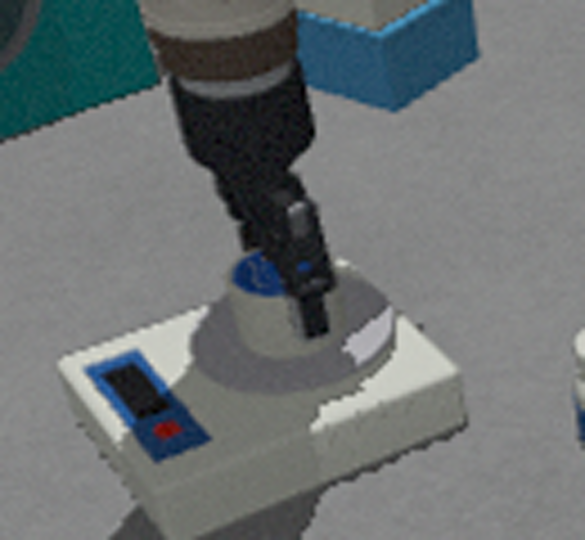

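servo_tool --motion '[[[0,0,0,0,0,0],[0,0,0,0,0,0],[0,0,0,0,0,0],[0,0,0,0,0,0]]]' --gripper 55 --newtons 30

```text
time: 12.8
ee_pos: [0.503, 0.3526, 0.0936]
tcp_rot: [180.0, 0.0, 168.6]
wrist_force: [-0.8, -0.8, 6.2]
opening: 0.0683
```

servo_tool --motion '[[[0,0,-5,0,0,0],[0,0,-10,0,0,0],[0,0,-20,0,0,0],[0,0,-25,0,0,0],[0,0,0,0,0,0]]]'

```text
time: 13.3
ee_pos: [0.5038, 0.3532, 0.157]
tcp_rot: [179.8, 0.2, 168.5]
wrist_force: [0.9, 0.7, -0.9]
opening: 0.0681
```

Run:
```python
from h import *
from workcell import bot
p=bot.camera("wrist");q=bot.camera("side");o=bot.get_obs()
pickle.dump((p,o,q),open("w10.pkl","wb"))
cv2.imwrite("pics/w10.png",p["color"][:,:,::-1])
cv2.imwrite("pics/s10.png",cv2.resize(q["color"][60:200,70:200,::-1],None,fx=4,fy=4,interpolation=cv2.INTER_CUBIC))
print(o["time"],o["ee_pos"],o["tcp_rot"],o["wrist_force"],o["opening"])
z=o["ee_pos"][2]+.0195
x,e=rollfit(p,z,180,340,150,326,300);print(x,e,rotm(o).T@(np.array([*x[:2],z])-o["ee_pos"]))
show(plan(o,[.508,.0200,.185],168.6,step=42))
```

```text
13.4 [0.50297718 0.35264774 0.15336484] [1.79952578e+02 4.54137476e-02 1.68552546e+02] [ 0.00691754  0.06054402 -1.68420376] 0.06789331797079604
[189. 220.] [325. 325.]
[0.50629549 0.35239437 0.03009014] 9.312133748745345e-05 [-0.00331804  0.00042639 -0.01949703]
[[[-8.9, -40.6, -4.0, 0.0001, 0.0001, -0.0001],[-8.9, -40.6, -4.0, 0.0001, 0.0001, -0.0001],[-8.9, -40.6, -4.0, 0.0001, 0.0001, -0.0001],[-8.9, -40.6, -4.0, 0.0001, 0.0001, -0.0001],[-8.9, -40.6, -4.0, 0.0001, 0.0001, -0.0001]]]
[[[-8.8, -40.6, -4.0, 0.0001, 0.0001, -0.0001],[-8.8, -40.6, -4.0, 0.0001, 0.0001, -0.0001],[-8.8, -40.6, -4.0, 0.0001, 0.0001, -0.0001]]]
```

View pics/w10.png

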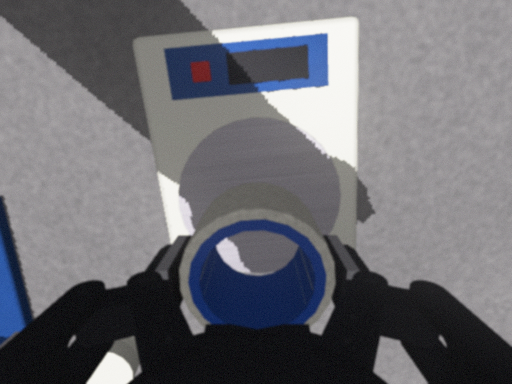

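View pics/s10.png

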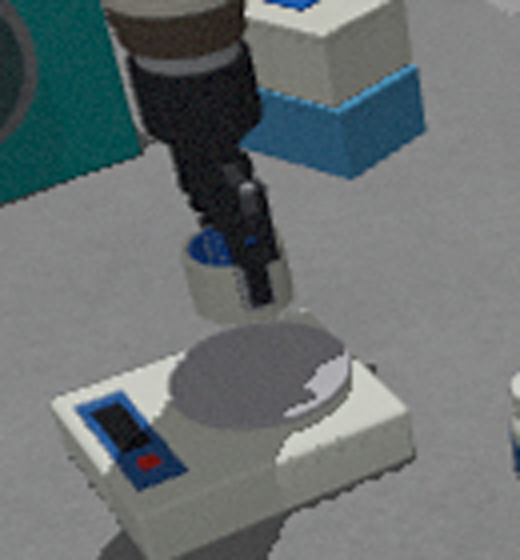

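servo_tool --motion '[[[-7,-30,-12,0,0,0],[-9,-42,-12,0,0,0],[-9,-42,-12,0,0,0],[-9,-42,0,0,0,0],[-9,-42,0,0,0,0]]]'

```text
time: 13.9
ee_pos: [0.5051, 0.1482, 0.188]
tcp_rot: [-180.0, -0.0, 168.6]
wrist_force: [0.3, -0.4, -0.6]
opening: 0.068
```

servo_tool --motion '[[[0,0,0,0,0,0],[0,0,0,0,0,0],[0,0,0,0,0,0]]]'

```text
time: 14.2
ee_pos: [0.5054, 0.1504, 0.1881]
tcp_rot: [-180.0, -0.1, 168.6]
wrist_force: [-0.7, -0.1, -0.5]
opening: 0.0682
```

Run:
```python
from h import *
from workcell import bot
p=bot.camera("wrist");o=bot.get_obs()
pickle.dump((p,o),open("w11.pkl","wb"))
cv2.imwrite("pics/w11.png",p["color"][:,:,::-1])
print(o["time"],o["ee_pos"],o["tcp_rot"],o["wrist_force"],o["opening"])
z=o["ee_pos"][2]+.0195
x,e=rollfit(p,z,180,340,150,326,300);print(x,e,rotm(o).T@(np.array([*x[:2],z])-o["ee_pos"]))
print(proj(p,[[.5085,.02,.02],[.5085,.02,.08]]))
```

```text
14.25 [0.50537716 0.15071571 0.1881541 ] [-1.79986371e+02 -5.31117851e-02  1.68613607e+02] [ 0.46177464 -0.09147401 -0.47497342] 0.06818706999020165
[189. 220.] [325. 325.]
[0.50554021 0.15005    0.0290499 ] 8.822474383012171e-05 [-0.00027319 -0.00062506 -0.01950011]
[[141.51148083 205.89342394]
 [114.90676854 227.47540025]]
```

View pics/w11.png

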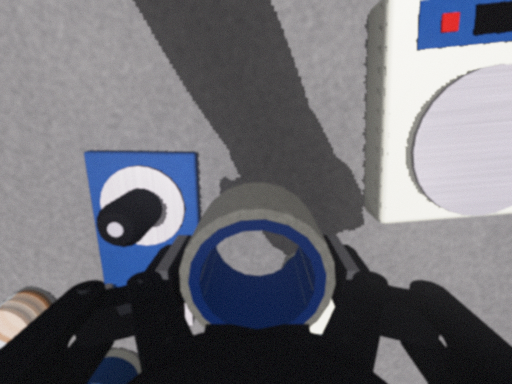

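Run:
```python
from h import *
p,o=pickle.load(open("w11.pkl","rb"))
g=p["color"].astype(int); m=(g.min(2)>110).astype(np.uint8); k=np.zeros_like(m);k[155:255,90:192]=m[155:255,90:192]
c=max(cv2.findContours(k,0,1)[0],key=cv2.contourArea)[:,0].astype(np.float32)
c=cv2.convexHull(c)[:,0]; print(c.min(0),c.max(0))
pts=np.array([unproj(p,u,.02) for u in c]);x,e=fitcr(pts);print(x,e,fitc(pts,.046))
b=blue(p);k=np.zeros_like(b);k[145:290,80:205]=b[145:290,80:205]
cs,h=cv2.findContours(k,cv2.RETR_CCOMP,cv2.CHAIN_APPROX_NONE)
c2=max([c for c,hh in zip(cs,h[0]) if hh[3]>=0],key=cv2.contourArea)[:,0].astype(float)
c2=c2[c2[:,0]>105]
pts=np.array([unproj(p,u,.02) for u in c2]);print(fitcr(pts),fitc(pts,.046))
# spindle top highlight
m=(g.min(2)>140).astype(np.uint8);k=np.zeros_like(m);k[218:240,105:125]=m[218:240,105:125]
M=cv2.moments(k);u=(M["m10"]/M["m00"],M["m01"]/M["m00"]);print(u,unproj(p,u,.08))
im=p["color"][:,:,::-1].copy()
for z,r in [(.02,.046),(.02,.0225),(.07,.0225),(.08,.016)]:
    q=proj(p,circ(x[:2],r,z)).round().astype(int);cv2.polylines(im,[q],True,(0,0,255) if r==.046 else (0,255,0),1)
cv2.imwrite("pics/w11o.png",cv2.resize(im[140:300,70:230],None,fx=3.7,fy=3.7,interpolation=cv2.INTER_CUBIC))
```

```text
[ 99. 165.] [184. 245.]
[0.50961798 0.02015916 0.04645758] 0.00018870945529452117 (array([0.50945591, 0.02038405]), np.float64(0.0004701634375110859))
(array([0.50983173, 0.01961325, 0.04801835]), np.float64(0.003109106744897084)) (array([0.50979171, 0.02162625]), np.float64(0.0044088557697035905))
(114.6120218579235, 229.224043715847) [0.51005478 0.01917077 0.08      ]
```

View pics/w11o.png

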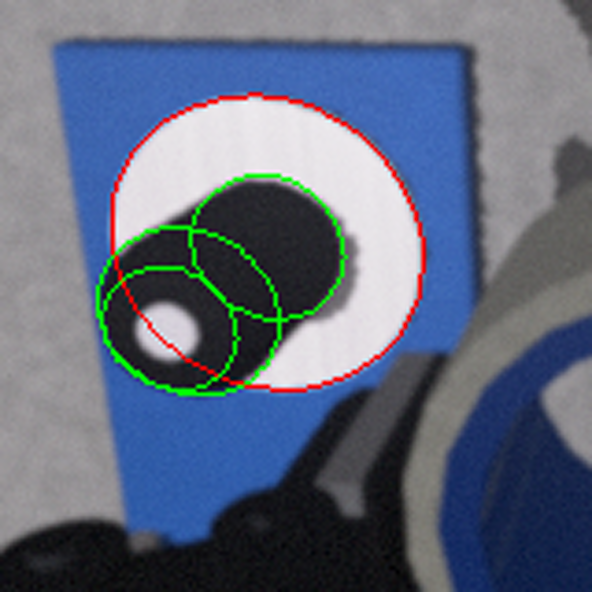

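Run:
```python
from h import *
from workcell import bot
o=bot.get_obs()
show(plan(o,[.5094,.0206,.165],168.6,step=40))
```

```text
[[[-7.4, -31.7, 5.8, -0.0001, -0.0002, 0.0001],[-7.4, -31.7, 5.8, -0.0001, -0.0002, 0.0001],[-7.4, -31.7, 5.8, -0.0001, -0.0002, 0.0001],[-7.4, -31.7, 5.8, -0.0001, -0.0002, 0.0001]]]
```

servo_tool --motion '[[[-7.4,-31.7,5,0,0,0],[-7.4,-31.7,6,0,0,0],[-7.4,-31.7,6,0,0,0],[-7.4,-31.7,6,0,0,0],[0,0,0,0,0,0]]]'

```text
time: 14.75
ee_pos: [0.5092, 0.018, 0.1646]
tcp_rot: [-179.9, -0.1, 168.5]
wrist_force: [0.6, 0.3, -0.5]
opening: 0.068
```

servo_tool --motion '[[[0,0,10,0,0,0],[0,0,10,0,0,0],[0,0,10,0,0,0],[0,0,5,0,0,0],[0,0,0,0,0,0]]]'

```text
time: 15.25
ee_pos: [0.5089, 0.0203, 0.1296]
tcp_rot: [-180.0, -0.1, 168.6]
wrist_force: [0.2, 0.4, 0.1]
opening: 0.0681
```

Run:
```python
from h import *
from workcell import bot
p=bot.camera("wrist");q=bot.camera("top");s=bot.camera("side");o=bot.get_obs()
pickle.dump((p,o,q,s),open("w12.pkl","wb"))
cv2.imwrite("pics/w12.png",p["color"][:,:,::-1])
cv2.imwrite("pics/s12.png",cv2.resize(s["color"][110:280,140:310,::-1],None,fx=3.5,fy=3.5,interpolation=cv2.INTER_CUBIC))
print(o["time"],o["ee_pos"],o["tcp_rot"],o["wrist_force"],o["opening"])
print(rotm(o).T@(np.array([.5094,.0206,.165])-o["ee_pos"])*1000)
```

```text
15.4 [0.50958581 0.01991987 0.13112784] [1.79993631e+02 2.73103504e-02 1.68571562e+02] [ 0.24413542 -0.31317259 -0.04649839] 0.06810247764610183
[  0.30073928   0.63359027 -33.87223249]
```

View pics/w12.png

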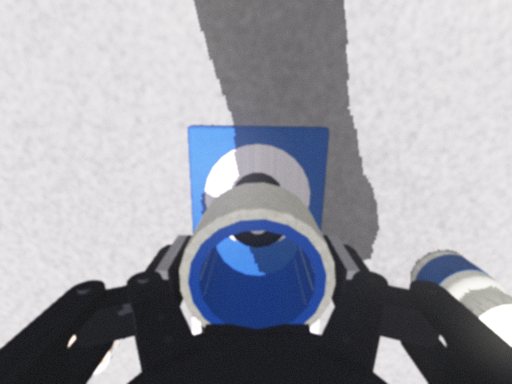

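View pics/s12.png

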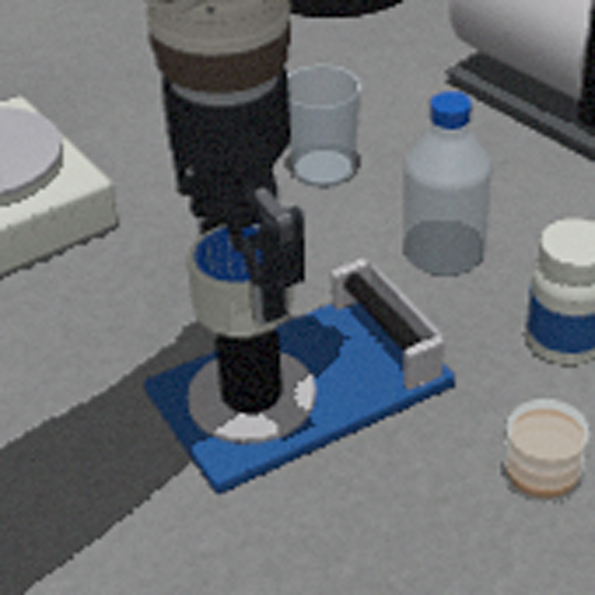

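servo_tool --motion '[[[0,0.3,10,0,0,0],[0,0,10,0,0,0],[0,0,5,0,0,0],[0,0,5,0,0,0],[0,0,0,0,0,0]]]'

```text
time: 15.9
ee_pos: [0.5091, 0.02, 0.0999]
tcp_rot: [-180.0, -0.1, 168.5]
wrist_force: [0.2, -0.4, -1.5]
opening: 0.0678
```

servo_tool --motion '[[[0,0,3,0,0,0],[0,0,3,0,0,0],[0,0,3,0,0,0],[0,0,0,0,0,0]]]'

```text
time: 16.3
ee_pos: [0.5093, 0.02, 0.0914]
tcp_rot: [-180.0, -0.0, 168.6]
wrist_force: [-1.1, -0.9, -0.8]
opening: 0.0681
```

Run:
```python
from h import *
from workcell import bot
p=bot.camera("wrist");s=bot.camera("side");o=bot.get_obs()
cv2.imwrite("pics/w13.png",p["color"][:,:,::-1])
cv2.imwrite("pics/s13.png",cv2.resize(s["color"][110:280,140:310,::-1],None,fx=3.5,fy=3.5,interpolation=cv2.INTER_CUBIC))
print(o["time"],o["ee_pos"],o["tcp_rot"],o["wrist_force"],o["torque"],o["opening"])
```

```text
16.4 [0.50945184 0.02001334 0.09177749] [ 1.79999651e+02 -3.31988226e-03  1.68555916e+02] [ 0.56596031  0.48290715 -0.16238378] [0.04652291 0.06431687 0.0015612 ] 0.06811733186967907
```

View pics/w13.png

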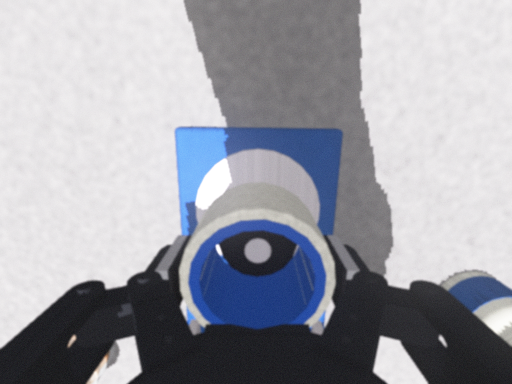

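View pics/s13.png

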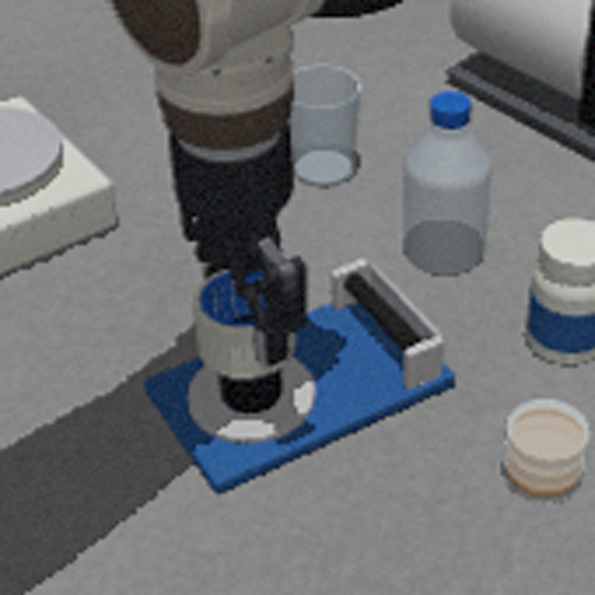

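servo_tool --motion '[[[0,0,8,0,0,0],[0,0,8,0,0,0],[0,0,4,0,0,0],[0,0,0,0,0,0]]]'

```text
time: 16.8
ee_pos: [0.5089, 0.02, 0.0707]
tcp_rot: [-180.0, -0.1, 168.6]
wrist_force: [-0.5, 0.6, -0.2]
opening: 0.0682
```

servo_tool --motion '[[[0,0,7,0,0,0],[0,0,7,0,0,0],[0,0,4,0,0,0],[0,0,2,0,0,0],[0,0,0,0,0,0]]]'

```text
time: 17.3
ee_pos: [0.5093, 0.02, 0.0515]
tcp_rot: [-180.0, -0.0, 168.6]
wrist_force: [-1.6, -0.7, -1.3]
opening: 0.0677
```

servo_tool --motion '[[[0,0,2,0,0,0],[0,0,2,0,0,0],[0,0,1,0,0,0],[0,0,0,0,0,0]]]'

```text
time: 17.7
ee_pos: [0.5094, 0.02, 0.0467]
tcp_rot: [-180.0, -0.0, 168.6]
wrist_force: [-0.2, -0.0, -1.7]
opening: 0.0679
```

servo_tool --motion '[[[0,0,0.5,0,0,0],[0,0,0.5,0,0,0],[0,0,0,0,0,0]]]'

```text
time: 18.0
ee_pos: [0.5095, 0.02, 0.0457]
tcp_rot: [-180.0, -0.0, 168.6]
wrist_force: [-0.3, 0.3, -0.2]
opening: 0.0676
```

servo_tool --motion '[[[0,0,0.5,0,0,0],[0,0,0,0,0,0],[0,0,0,0,0,0]]]'

```text
time: 18.3
ee_pos: [0.5095, 0.02, 0.0456]
tcp_rot: [180.0, 0.0, 168.6]
wrist_force: [-2.7, 0.2, 2.5]
opening: 0.0682
```

servo_tool --motion '[[[0,0,0.5,0,0,0],[0,0,0,0,0,0]]]'

```text
time: 18.5
ee_pos: [0.5096, 0.02, 0.0455]
tcp_rot: [180.0, 0.0, 168.6]
wrist_force: [-4.3, 0.4, 7.9]
opening: 0.0682
```

servo_tool --motion '[[[0,0,0,0,0,0],[0,0,0,0,0,0],[0,0,0,0,0,0],[0,0,0,0,0,0]]]' --gripper 85.4

```text
time: 18.9
ee_pos: [0.5094, 0.02, 0.0446]
tcp_rot: [-180.0, -0.0, 168.6]
wrist_force: [-0.6, -0.9, -0.5]
opening: 0.0855
```

servo_tool --motion '[[[0,0,-8,0,0,0],[0,0,-15,0,0,0],[0,0,-30,0,0,0],[0,0,-40,0,0,0],[0,0,-40,0,0,0]]]'

```text
time: 19.4
ee_pos: [0.5092, 0.02, 0.1804]
tcp_rot: [180.0, 0.0, 168.6]
wrist_force: [0.7, -0.4, 0.5]
opening: 0.0856
```

Run:
```python
from h import *
from workcell import bot
p=bot.camera("wrist");s=bot.camera("side");o=bot.get_obs()
pickle.dump((p,o,s),open("w14.pkl","wb"))
cv2.imwrite("pics/w14.png",p["color"][:,:,::-1])
cv2.imwrite("pics/s14.png",cv2.resize(s["color"][110:280,140:310,::-1],None,fx=3.5,fy=3.5,interpolation=cv2.INTER_CUBIC))
print(o["time"],o["ee_pos"],o["tcp_rot"],o["wrist_force"],o["torque"],o["opening"])
x,e=rollfit(p,.065,200,320,140,290,400);print(x,e)
```

```text
19.5 [0.51160718 0.02006892 0.18498849] [179.86995872   0.53470482 168.54779243] [0.1495194  1.13708964 0.2190483 ] [-0.03025709 -0.03907227  0.0383618 ] 0.08542519342198858
[201. 140.] [315. 281.]
[0.52474627 0.00639066 0.07332672] 0.009888467250235282
```

View pics/w14.png

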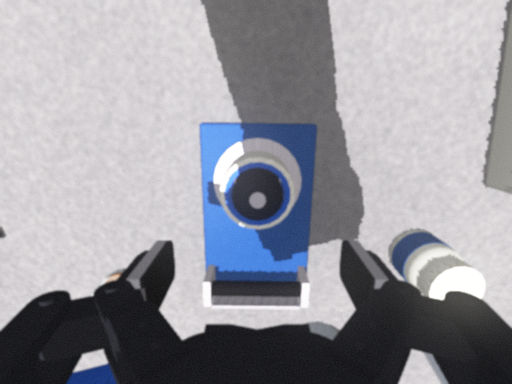

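View pics/s14.png

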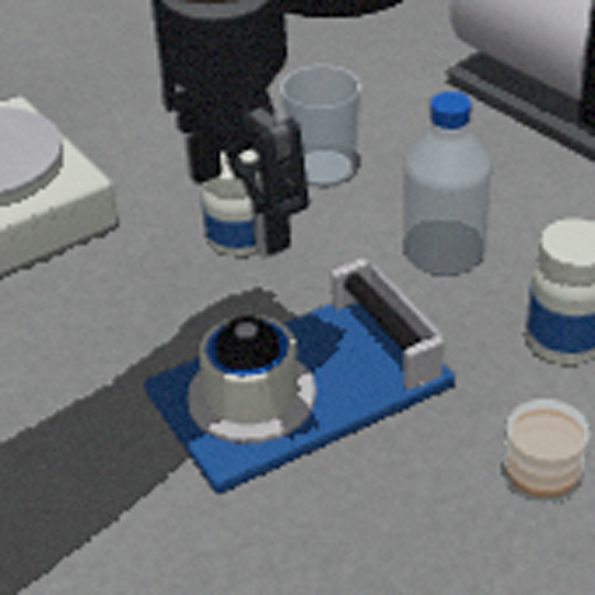

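servo_tool --motion '[[[0,0,-10,0,0,0],[0,0,0,0,0,0],[0,0,0,0,0,0],[0,0,0,0,0,0],[0,0,0,0,0,0]]]'

```text
time: 20.0
ee_pos: [0.5092, 0.02, 0.187]
tcp_rot: [-180.0, -0.1, 168.5]
wrist_force: [-0.2, -0.3, -0.2]
opening: 0.0853
```

Run:
```python
from h import *
from workcell import bot
p=bot.camera("wrist");t=bot.camera("top");s=bot.camera("side");o=bot.get_obs()
print(o["time"],o["ee_pos"],o["wrist_force"])
ims=[]
for c,(x0,y0,x1,y1) in [(p,(180,110,340,270)),(s,(160,150,290,280))]:
    im=cv2.resize(c["color"][:,:,::-1],None,fx=3,fy=3,interpolation=cv2.INTER_CUBIC)
    for z,r,col in [(.065,.034,(0,0,255)),(.065,.025,(0,255,0)),(.02,.034,(0,255,255))]:
        q=(proj(c,circ((.5096,.0199),r,z))*3+1).round().astype(int);cv2.polylines(im,[q],True,col,1)
    ims.append(cv2.resize(im[3*y0:3*y1,3*x0:3*x1],(395,395)))
cv2.imwrite("pics/chk.png",np.hstack(ims))
P=pickle.load(open("p0.pkl","rb"))
cv2.imwrite("pics/t15.png",cv2.resize(t["color"][:,:,::-1],(768,576)))
d=cv2.absdiff(t["color"],P["top"]["color"]).max(2)
cv2.imwrite("pics/diff.png",cv2.resize(d,(768,576)))
```

```text
20.15 [0.50932711 0.01999323 0.18739952] [0.13411212 0.70369066 0.93663254]
```

View pics/chk.png

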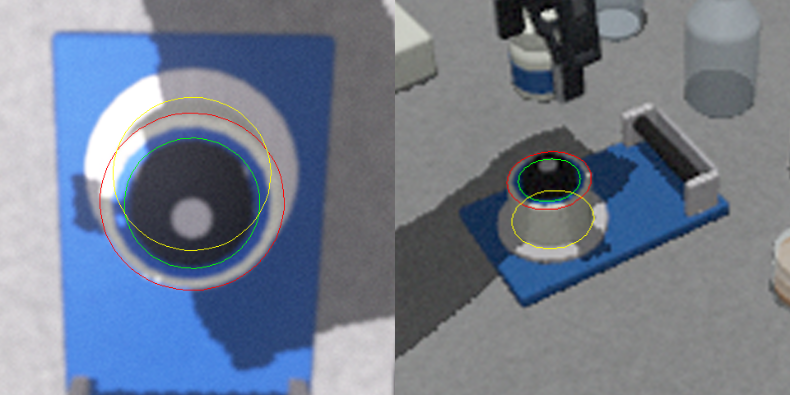

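View pics/t15.png

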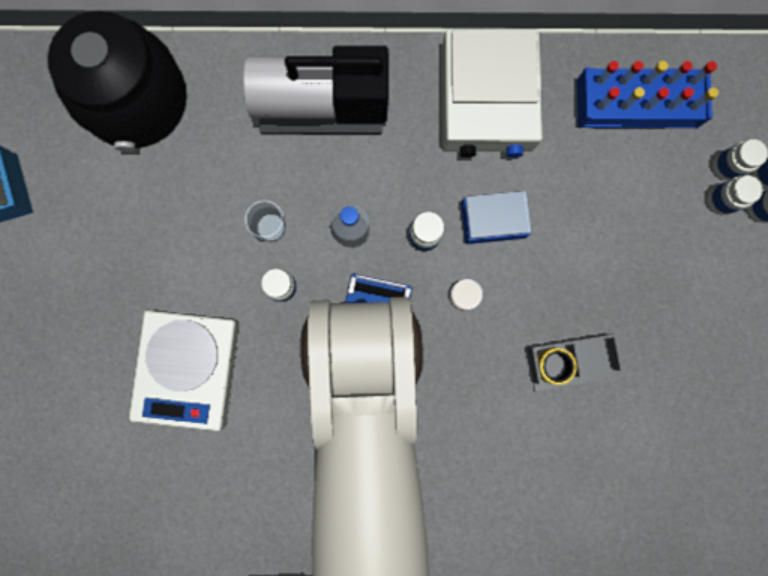

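View pics/diff.png

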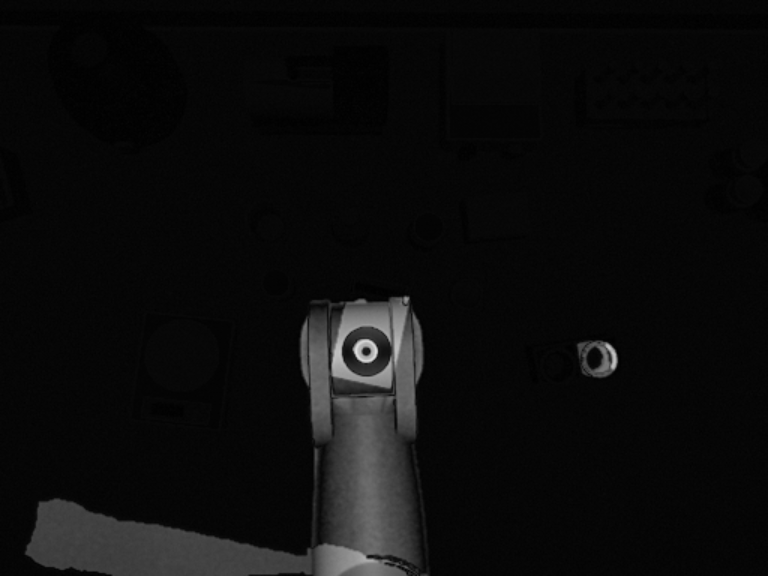

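```bash
python3 -c "
from workcell import bot
print(bot.job_done())"
```

```text
the job is handed in; nothing more can be done
None
```

I finished the job in about 20 s of the 59 s allowed and handed it in.

- **Rack and weighing:** I pinched the white roll by its front wall, lifted it out of the rack and set it on the pan within a few millimetres of centre. Contact was about 5 N. It stood untouched for over 2 s before I took it again.
- **Unwinder:** I took it around its outside and threaded it down the spindle with almost no resistance until it met the disc at the expected height. Contact there was about 8 N. I then let go and moved up clear.

**Last checks:**
- In the wrist and side pictures the roll's rim lines up with where it should be when fully home, with the spindle showing through the middle.
- The top picture, compared with the first one, shows nothing else moved. The arm hid the unwinder and the space round it in that view.
- The gripper was open and touching nothing.

**Disagreements:**
- The top camera put the unwinder and the roll about 2–3 mm nearer the robot in x than the wrist camera did. I went with the wrist camera, because its positions agreed with where the jaws closed.
- One automatic fit of the roll in the wrist picture after release picked up the blue base plate by mistake. I dropped it and used the picture overlay instead.
- I did not read the balance display.

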